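Comb the kebab skewers home into their clips

TASK

The four kebab skewers have slid out of their clips and lie askew on the travel board. Take the wooden peg comb out of its stand and, touching the skewers with nothing but the comb, gently draw each knob fully home against the rail in its own spring clip and comb the blades so that they lie in four straight parallel rows; then stand the comb upright back in its slot. Feel your way: do not force the comb against a skewer or bear down hard on the board, and leave the other things where they are.

Things in the scene. Friction and masses are not known exactly. Their poses are not given: they have to be found in the camera images.
- board: plywood board 300 x 210 mm, fixed; origin under its centre, top face at z = 14 mm; +x from clip end to point end. Rim 6 mm high along the sides (inside |y| < 97 mm) and the point end (inside x < 142 mm). At the clip end a hard stop rail 16 mm high, face at x = -130 mm, with four steel spring clips 12 mm high, rows at y = 45, 15, -15, -45 mm (skewers 1 to 4)
- clip_1 (a point): where skewer 1's origin lies with its knob fully home, touching the rail (board x = -124, y = 45 mm); axes as the board's. Two sprung jaws, 9.5 mm apart at x = 1 mm here, flared to 22 mm at x = 15 mm. Pushing the knob in towards -x takes more and more force, some 2 to 6 N near the end; it does not snap home by itself; the jaws grip it by friction; then the rail stops it hard
- clip_2 (a point): where skewer 2's origin lies with its knob fully home, touching the rail (board x = -124, y = 15 mm); axes as the board's. Two sprung jaws, 9.5 mm apart at x = 1 mm here, flared to 22 mm at x = 15 mm. Pushing the knob in towards -x takes more and more force, some 2 to 6 N near the end; it does not snap home by itself; the jaws grip it by friction; then the rail stops it hard
- clip_3 (a point): where skewer 3's origin lies with its knob fully home, touching the rail (board x = -124, y = -15 mm); axes as the board's. Two sprung jaws, 9.5 mm apart at x = 1 mm here, flared to 22 mm at x = 15 mm. Pushing the knob in towards -x takes more and more force, some 2 to 6 N near the end; it does not snap home by itself; the jaws grip it by friction; then the rail stops it hard
- clip_4 (a point): where skewer 4's origin lies with its knob fully home, touching the rail (board x = -124, y = -45 mm); axes as the board's. Two sprung jaws, 9.5 mm apart at x = 1 mm here, flared to 22 mm at x = 15 mm. Pushing the knob in towards -x takes more and more force, some 2 to 6 N near the end; it does not snap home by itself; the jaws grip it by friction; then the rail stops it hard
- skewer_1: kebab skewer 1 of 4 (outermost at the board's +y), 212 mm long, 50 g, lying flat; origin under the knob's centre on the face it lies on; +x to the point, z up. Along x in mm: dark wood knob, ball 12 across, at 0; neck 7 thick to 20; handle 23 wide, 10 high, 20 to 62, square brass-edged shoulder at 62; steel blade 6 wide, 5 high, 62 to 212, underside level with the handle's
- skewer_2: kebab skewer 2 of 4 (next to 1), 212 mm long, 50 g, lying flat; origin under the knob's centre on the face it lies on; +x to the point, z up. Along x in mm: dark wood knob, ball 12 across, at 0; neck 7 thick to 20; handle 23 wide, 10 high, 20 to 62, square brass-edged shoulder at 62; steel blade 6 wide, 5 high, 62 to 212, underside level with the handle's
- skewer_3: kebab skewer 3 of 4 (next to 4), 212 mm long, 50 g, lying flat; origin under the knob's centre on the face it lies on; +x to the point, z up. Along x in mm: dark wood knob, ball 12 across, at 0; neck 7 thick to 20; handle 23 wide, 10 high, 20 to 62, square brass-edged shoulder at 62; steel blade 6 wide, 5 high, 62 to 212, underside level with the handle's
- skewer_4: kebab skewer 4 of 4 (outermost at the board's -y), 212 mm long, 50 g, lying flat; origin under the knob's centre on the face it lies on; +x to the point, z up. Along x in mm: dark wood knob, ball 12 across, at 0; neck 7 thick to 20; handle 23 wide, 10 high, 20 to 62, square brass-edged shoulder at 62; steel blade 6 wide, 5 high, 62 to 212, underside level with the handle's
- comb: wooden peg comb 138 mm wide, 66 mm high, 0.12 kg; origin midway along the peg tips, at their level; x along the pegs, z up. Five round pegs at x = -60, -30, 0, 30, 60 mm: 11 mm across at the tip, 16 mm from 5 mm up, 17 mm from 8 mm up, free length 15 mm: a blade passes between two pegs, a handle does not. Back 15 mm thick, z 15 to 30 mm; dark grip 80 x 18 mm (18 along y), z 30 to 66 mm
- stand_slot (a point): middle of the slot floor in the comb's fixed wooden stand (170 x 46 mm, 26 mm high); slot 146 mm along x, 19 mm along y, 20 mm deep, open upward; the comb stands in it, x along the slot (either way round), pegs on the slot floor
- mug: white mug, green inside, a bystander
- red_tin: red food tin, a bystander
- matches: matchbox, a bystander
- tape_roll: black roll of tape, a bystander

How it is judged:
On the way, in this order (a step that is already met when the one before it is completed fails the run):
1. the comb is lifted clear of its stand (z of comb in the frame of stand_slot above 0.03 m), for 0.1 s.
2. all four knobs are fully home in their clips (x of skewer_1 in the frame of clip_1 between -0.003 and 0.0015 m and y of skewer_1 in the frame of clip_1 between -0.003 and 0.003 m and z of skewer_1 in the frame of clip_1 below 0.003 m and x of skewer_2 in the frame of clip_2 between -0.003 and 0.0015 m and y of skewer_2 in the frame of clip_2 between -0.003 and 0.003 m and z of skewer_2 in the frame of clip_2 below 0.003 m and x of skewer_3 in the frame of clip_3 between -0.003 and 0.0015 m and y of skewer_3 in the frame of clip_3 between -0.003 and 0.003 m and z of skewer_3 in the frame of clip_3 below 0.003 m and x of skewer_4 in the frame of clip_4 between -0.003 and 0.0015 m and y of skewer_4 in the frame of clip_4 between -0.003 and 0.003 m and z of skewer_4 in the frame of clip_4 below 0.003 m), for 0.2 s.
At the end, for the whole second after the job is handed in: each knob is home in its own clip (under 1.5 mm short of home, within 3 mm sideways, on the board), each skewer is parallel to the board within 0.05 rad, and the comb stands still in its slot, upright within 0.12 rad, pegs within 4 mm of the slot floor and centred within 6 mm (all of step 2 and angle between the x axis of each of skewer_1, skewer_2, skewer_3, skewer_4 and the x axis of board, either way round below 0.05 rad and horizontal distance between comb and stand_slot below 0.006 m and z of comb in the frame of stand_slot below 0.004 m and angle between comb's own z axis and vertical below 0.12 rad and linear speed of each of comb, skewer_1, skewer_2, skewer_3, skewer_4 below 0.02 m/s); the robot touches nothing.
It fails at once if a finger or another part of the robot touches a skewer (more than 1 N) (contact force between any of the arm, the fingers and skewer_1 above 1 N or contact force between any of the arm, the fingers and skewer_2 above 1 N or contact force between any of the arm, the fingers and skewer_3 above 1 N or contact force between any of the arm, the fingers and skewer_4 above 1 N).
It fails at once if the comb is forced against a skewer with more than 12 N (contact force between comb and skewer_1 above 12 N or contact force between comb and skewer_2 above 12 N or contact force between comb and skewer_3 above 12 N or contact force between comb and skewer_4 above 12 N).
It fails at once if the comb bears on the board with more than 25 N (contact force between comb and board above 25 N).
It fails at once if the mug, tin, matchbox or tape roll is moved by more than 30 mm (distance of any of mug, red_tin, matches, tape_roll from where it was at the start of the episode above 0.03 m).
It also fails if it takes over 67 s, if anything falls off the work surface, if the arm or the gripper's body presses on something with over 40 N, if the wrist force passes 120 N, or if a joint passes its speed limit or range.

ROBOT

A 6-joint arm with a two-finger parallel gripper is mounted at the origin on a cart in front of the work surface, level with it; the furniture and walls round the work are solid. World frame = base frame: x ahead of the robot, y to its left, z up, the work surface at z = 0. Lengths are in m, angles in rad, forces in N, time in s.
With the tool pointing down it reaches from about 0.275 to 0.975 m from the base axis. Payload 8.4 kg.
Tool frame: the origin (TCP) lies on the centre line of the jaws, within the pads' length; the fingertips stand 19 mm ahead of it and the grasp point (between the pads) is the TCP (robot.nose_length is the distance from the TCP to the fingertips, in m); z points along the fingers, y is the line along which they close (so a half turn about z gives the same grasp; the last joint's range is limited). The gripper opens to 92 mm and grips with 3 to 60 N. Pads are 20 mm wide; open, the fingers measure 128 mm over their backs; the gripper's body (75 mm by 189 mm) begins 69 mm behind the grasp point.
Start: joints at [-1.222, 0.353, 1.633, -0, 1.155, -0.002], TCP at [0.215, -0.587, 0.234] pointing down, gripper open.
Joint ranges: [-2.63, 2.63], [-0.92, 2.1], [0.06, 2.66], [-1.3, 4.44], [0, 2.69], [-3.02, 3.02]. Speed limits (rad/s): [2.22, 2.22, 2.79, 3.14, 3.14, 3.14].

INTERFACE

Orientations are given as [roll, pitch, yaw] about the fixed x, y, z axes, in that order (R = Rz(yaw) Ry(pitch) Rx(roll)).
In Python, from bench import robot gives the robot as it stands.
- The arm moves only by the shell command python3 -m creep 'ROWS' [FORCE]. ROWS is rows parted by semicolons, their numbers by spaces, 1 to 12 of them, each of 5 numbers: dx, dy, dz in m, then a turn about the tool's z in rad, then the finger opening in m; each row is the pose to reach, as a shift and turn from the pose commanded when the command began, along the tool's axes at that moment; what a row does not reach only later rows make up. A row lasts 1/8 s, in which the tool goes at most 0.0625 m and 0.188 rad, less where a joint would pass 70% of its speed; a pose out of reach is approached as far as the arm can. The fingers move at their own pace and stop on an object; FORCE is the grip in N (left out, the last holds). Time passes only in rows, so rows that do not move let the fingers close. It prints the time, the measured TCP pose, the force, the opening and the grip force at its end.
- robot.state(): the state, without advancing time (a new reading comes with each control period).
- robot.read_camera(name): name is "scene" or "top" or "wrist"; returns the picture (384x512x3 uint8, red, green, blue); there is no depth.
- robot.camera_params(name): a dict with "mtx" (3x3 intrinsics, pixels), "rvec" (rotation vector, rad) and "tvec" (3), from world to camera coordinates, as OpenCV has them. Camera axes: x right, y down, z forward; pixel columns grow to the right and rows downward; lengths in m; the calibration is good to about 2 mm. A picture is of the moment at which its call begins: read the wrist's pose just before it. camera_params takes no time and is no camera call; for the wrist camera it gives the pose at the moment of the call.
- robot.close_job(): hands the job in; it is judged then, once.
The state is a dict: "time_s": time; "joint_pos": joint angles; "joint_vel": joint speeds; "tau": joint torques, N m; "position": TCP position; "tcp_rot": TCP orientation; "contact_force": force on the tool from outside, world axes, zero at the start; "ft_torque": the same for the moment, N m; "grip_width": finger opening in m; "gripper_force": force on a finger pad.
Only numpy, scipy, OpenCV 4.12 (cv2) and the standard library are available. Lean on these libraries where they do the work, as an engineer would, in place of code of your own. Each camera call takes 0.05 s, during which the arm holds its last target. There are 200 camera calls.

## Working session

There is one attempt and no reset: what is moved stays moved. The work goes in short steps, Python scripts to look and compute and a shell command to move; the robot and the scene stay as the last step left them, time stands still between calls to the robot, and variables do not carry over. Pictures are saved under pics/ and viewed, at most 10 in all, crops included, and the job is handed in when it is done.

```bash
mkdir -p pics; python3 - <<'E'
from bench import robot
import cv2,numpy as np
for n in("top","scene"):
    im=robot.read_camera(n); cv2.imwrite(f"pics/{n}0.png",im[:,:,::-1])
    p=robot.camera_params(n); print(n,{k:np.round(np.array(v),4).tolist() for k,v in p.items()})
s=robot.state(); print({k:np.round(v,4).tolist() for k,v in s.items()}, robot.nose_length)
a=cv2.imread("pics/top0.png"); cv2.imwrite("pics/top0b.png",cv2.resize(a,(800,600),interpolation=cv2.INTER_CUBIC))
E
ls
```

```text
top {'mtx': [[374.5899, 0.0, 260.6745], [0.0, 374.5899, 191.9124], [0.0, 0.0, 1.0]], 'rvec': [2.1805, -2.1662, 0.1392], 'tvec': [-0.002, 0.5142, 0.9539]}
scene {'mtx': [[415.7296, 0.0, 252.8005], [0.0, 415.7296, 197.0362], [0.0, 0.0, 1.0]], 'rvec': [1.8326, -1.0338, 0.6138], 'tvec': [-0.2763, 0.2474, 0.8603]}
{'time_s': 0.1, 'joint_pos': [-1.2224, 0.3536, 1.6341, 0.0, 1.1552, -0.0024], 'joint_vel': [-0.0008, -0.0008, -0.002, -0.0012, -0.0008, 0.0], 'tau': [-0.0009, -59.4911, -33.4931, 0.0698, 0.0186, -0.0], 'position': [0.2146, -0.5865, 0.2329], 'tcp_rot': [-3.1403, -0.0, 0.3508], 'contact_force': [-0.4669, 0.6205, 0.1029], 'ft_torque': [0.0041, 0.0176, -0.0038], 'gripper_force': 0.0, 'grip_width': 0.0915} 0.019
pics
```

View pics/top0b.png

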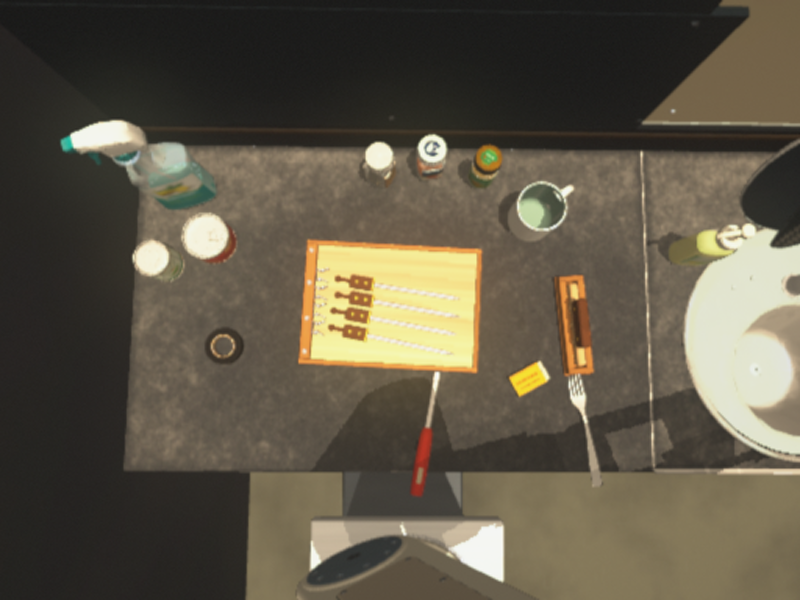

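View pics/scene0.png

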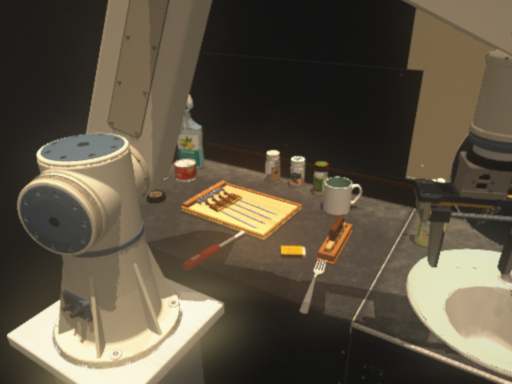

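The top view shows the board at about (390,305), in the 800x600 scaling, with its clip end on the left. Board +x is therefore roughly world -y, and skewer 1 is the uppermost. The comb stands at about (577,323), the matches at (530,378), and the mug at (540,208).

```bash
cat > h.py <<'E'
import numpy as np,cv2
from bench import robot
def P(n):
    p=robot.camera_params(n); return [np.array(p[k],float) for k in("mtx","rvec","tvec")]
def cast(cam,px,z):
    K,r,t=cam; R=cv2.Rodrigues(r)[0]; c=-R.T@t.ravel()
    u=cv2.undistortPoints(np.array(px,float).reshape(-1,1,2),K,None).reshape(-1,2)
    d=np.c_[u,np.ones(len(u))]@R; return c+d*((z-c[2])/d[:,2])[:,None]
def proj(cam,X): return cv2.projectPoints(np.array(X,float).reshape(-1,1,3),cam[1],cam[2],cam[0],None)[0].reshape(-1,2)
def grab(n,f=None):
    cam=P(n); im=robot.read_camera(n)[:,:,::-1].copy()
    if f: cv2.imwrite("pics/"+f,im)
    return cam,im
def totool(dw):
    s=robot.state(); r,p,y=s["tcp_rot"]
    R=cv2.Rodrigues(np.array([0,0,y]))[0]@cv2.Rodrigues(np.array([0,p,0.]))[0]@cv2.Rodrigues(np.array([r,0,0.]))[0]
    return R.T@np.array(dw)
E
python3 - <<'E'
from h import *
cam=P("top"); im=cv2.imread("pics/top0.png"); hsv=cv2.cvtColor(im,cv2.COLOR_BGR2HSV)
m=((hsv[...,0]>3)&(hsv[...,0]<30)&(hsv[...,1]>110)&(hsv[...,2]>90)).astype(np.uint8)
m=cv2.morphologyEx(m,cv2.MORPH_CLOSE,np.ones((5,5)))
for c in cv2.findContours(m,0,1)[0]:
    if cv2.contourArea(c)<200: continue
    rr=cv2.minAreaRect(c); b=cv2.boxPoints(rr); print(np.round(rr[0],1),np.round(rr[1],1),rr[2])
    for z in(0.02,0.026):
        w=cast(cam,b,z); print(z,np.round(w[:,:2],4).tolist(),np.round(w.mean(0),4),np.round([np.linalg.norm(w[1]-w[0]),np.linalg.norm(w[2]-w[1])],4))
print("cam c",-cv2.Rodrigues(cam[1])[0].T@cam[2])
w=P("wrist"); print(w, -cv2.Rodrigues(w[1])[0].T@w[2].ravel())
E
```

```text
[269.6 295.3] [ 9.1 44.6] 8.972626686096191
0.02 [[0.1952, -0.0028], [0.3055, -0.0202], [0.302, -0.0436], [0.1917, -0.0259]] [ 0.2486 -0.0231  0.02  ] [0.1117 0.0236]
0.026 [[0.1964, -0.0027], [0.3061, -0.02], [0.3026, -0.0432], [0.193, -0.0256]] [ 0.2495 -0.0229  0.026 ] [0.111  0.0235]
[337.1 242.4] [15.8 21.3] 61.38954162597656
0.02 [[0.3884, -0.1649], [0.4152, -0.2145], [0.3792, -0.2337], [0.3526, -0.1842]] [ 0.3839 -0.1994  0.02  ] [0.0564 0.0408]
0.026 [[0.3885, -0.1638], [0.4152, -0.2131], [0.3794, -0.2322], [0.353, -0.183]] [ 0.384 -0.198  0.026] [0.0561 0.0405]
[367.2 207.7] [64.3 19.6] 83.9909896850586
0.02 [[0.5578, -0.2478], [0.5638, -0.3002], [0.3941, -0.3133], [0.3885, -0.2618]] [ 0.4761 -0.2808  0.02  ] [0.0527 0.1701]
0.026 [[0.5569, -0.2462], [0.5628, -0.2982], [0.3942, -0.3112], [0.3887, -0.2601]] [ 0.4756 -0.2789  0.026 ] [0.0524 0.1691]
[249.9 195.5] [115.8  80.4] 3.1798300743103027
0.02 [[0.4076, 0.1851], [0.6205, 0.1788], [0.606, -0.1301], [0.3926, -0.1165]] [0.5067 0.0293 0.02  ] [0.213  0.3092]
0.026 [[0.4076, 0.1841], [0.6192, 0.1778], [0.6048, -0.1292], [0.3927, -0.1157]] [0.5061 0.0293 0.026 ] [0.2117 0.3073]
[311.7 103.1] [17.1 21.8] 18.43494987487793
0.02 [[0.7377, -0.1045], [0.7962, -0.1238], [0.7815, -0.168], [0.7231, -0.1485]] [ 0.7596 -0.1362  0.02  ] [0.0616 0.0466]
0.026 [[0.7357, -0.1038], [0.7939, -0.1229], [0.7792, -0.1669], [0.7212, -0.1475]] [ 0.7575 -0.1353  0.026 ] [0.0612 0.0463]
cam c [0.40651547 0.01881495 1.00431506]
[array([[345.04011878,   0.        , 254.75748879],
       [  0.        , 345.04011878, 193.90443251],
       [  0.        ,   0.        ,   1.        ]]), array([-2.37196403,  1.65802733,  0.24706789]), array([-0.62354114, -0.03166858,  0.39302204])] [ 0.29199998 -0.55837428  0.38370165]
```

```bash
python3 -m creep '0.05 -0.04 -0.02 0.05 0.092; 0.10 -0.08 -0.02 0.1 0.092; 0.15 -0.12 -0.02 0.15 0.092; 0.20 -0.16 -0.02 0.2 0.092; 0.25 -0.20 -0.02 0.25 0.092; 0.279 -0.225 -0.02 0.274 0.092; 0.279 -0.225 -0.02 0.274 0.092; 0.279 -0.225 -0.02 0.274 0.092; 0.279 -0.225 -0.02 0.274 0.092' 60
python3 - <<'E'
from h import *
cam,im=grab("wrist","w1.png"); print(np.round(cast(cam,[[256,192],[0,0],[511,0],[0,383],[511,383]],0),3).tolist())
E
```

```text
time_s: 1.23
position: [0.3989, -0.2806, 0.2535]
tcp_rot: [3.142, 0.0, 0.076]
contact_force: [-0.0, -0.6, 0.6]
grip_width: 0.092
gripper_force: 0.0
[[0.362, -0.284, 0.0], [0.551, -0.001, 0.0], [0.591, -0.534, 0.0], [0.042, 0.068, 0.0], [0.1, -0.678, 0.0]]
```

View pics/w1.png

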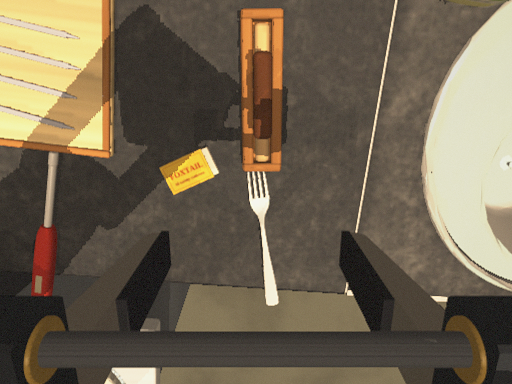

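The wrist view shows the stand upright, at columns 240-284 and rows 8-172. The dark grip is at about (262,94), with the cream comb ends above and below it. The fork lies just below the stand.

```bash
python3 - <<'E'
from h import *
cam=P("wrist"); im=cv2.imread("pics/w1.png"); hsv=cv2.cvtColor(im,cv2.COLOR_BGR2HSV)
for p in [(262,70),(262,120),(262,35),(262,155),(247,60),(279,60),(247,120),(279,120),(284,60),(286,120),(262,12),(262,166)]: print(p,hsv[p[1],p[0]],end=' ')
print()
def rep(name,m,z):
    m=m.astype(np.uint8); m[:, :225]=0; m[:,300:]=0; m[175:]=0
    c=max(cv2.findContours(m,0,1)[0],key=cv2.contourArea); rr=cv2.minAreaRect(c); b=cv2.boxPoints(rr); w=cast(cam,b,z)[:,:2]
    L=[np.linalg.norm(w[1]-w[0]),np.linalg.norm(w[2]-w[1])]; d=(w[1]-w[0]) if L[0]>L[1] else w[2]-w[1]
    d=d*np.sign(d[0]); print(name,np.round(rr[0],1),np.round(w.mean(0),4),np.round(L,4),"ang",round(np.arctan2(d[1],d[0]),4))
H,S,V=[hsv[...,i].astype(int) for i in range(3)]
rep("stand",(S>110)&(V>60)&((H<25)),.026)
rep("cream",(H>14)&(H<35)&(S<150)&(V>110),.036)
rep("grip",(S>80)&(V<100)&(H<20)&(V>25),.072)
E
```

```text
(262, 70) [ 10 165 128] (262, 120) [  7 131  76] (262, 35) [ 24 116 245] (262, 155) [ 16 140 237] (247, 60) [ 12 176 185] (279, 60) [ 14 176 223] (247, 120) [ 13 176 152] (279, 120) [ 12 162 126] (284, 60) [11 55 88] (286, 120) [21 41 44] (262, 12) [ 13 177 225] (262, 166) [ 13 176 220] 
stand [261.5  89.5] [ 0.4767 -0.281 ] [0.0423 0.1644] ang 0.0983
cream [261.5  37. ] [ 0.531  -0.2765] [0.0145 0.0252] ang 0.0866
grip [261.5 106.5] [ 0.4645 -0.2812] [0.017  0.1008] ang 0.0883
```

```bash
python3 - <<'E'
import cv2
a=cv2.imread("pics/w1.png")[0:180,220:310]; cv2.imwrite("pics/w1c.png",cv2.resize(a,(300,600),interpolation=cv2.INTER_CUBIC))
E
```

```text
(no output)
```

View pics/w1c.png

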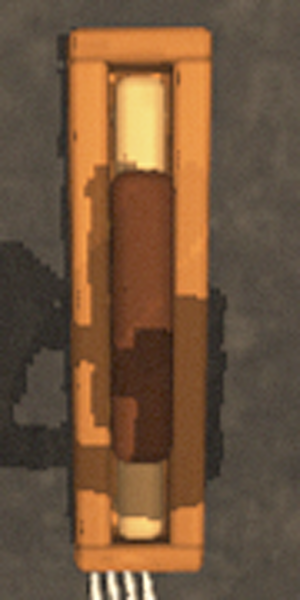

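The crop shows the stand's outer corners at (70,28), (210,27), (205,570) and (76,571). The grip spans rows 172-462 and columns 112-172, and the cream comb ends are at rows 73 and 540.

```bash
python3 - <<'E'
from h import *
cam=P("wrist"); f=lambda pts,z:(lambda w:w[:,:2])(cast(cam,np.array(pts)/3.3333+[220-.35,-.35],z))
a=f([(70,28),(210,27),(205,570),(76,571)],.026); print("stand",a.round(4).tolist(),a.mean(0).round(4),[np.linalg.norm(a[i]-a[i-1]).round(4) for i in range(4)], np.arctan2(*( (a[0]+a[1]-a[2]-a[3])[::-1])))
for n,p,z in(("grip",[(141,172),(140,462)],.072),("cream",[(142,73),(140,540)],.036)):
    w=f(p,z); d=w[0]-w[1]; print(n,w.round(4).tolist(),w.mean(0).round(4),np.linalg.norm(d),np.arctan2(d[1],d[0]))
w=f([(112,300),(172,300)],.072); print(w,np.linalg.norm(w[0]-w[1]))
print(robot.state()["position"],robot.state()["tcp_rot"])
E
```

```text
stand [[0.557, -0.254], [0.5604, -0.2952], [0.3968, -0.3096], [0.3932, -0.2663]] [ 0.4769 -0.2813] [np.float64(0.1643), np.float64(0.0414), np.float64(0.1642), np.float64(0.0434)] 0.08152819082417517
grip [[0.5146, -0.2776], [0.4373, -0.2836]] [ 0.4759 -0.2806] 0.07747775670281495 0.07704541459212304
cream [[0.5448, -0.2761], [0.4074, -0.2866]] [ 0.4761 -0.2814] 0.13785554699399316 0.07629141165264898
[[ 0.481192   -0.27226488]
 [ 0.48243078 -0.28880692]] 0.01658835812973284
[ 0.39890302 -0.28072348  0.2534689 ] [3.14158943e+00 2.97824871e-04 7.53006090e-02]
```

```bash
python3 -m creep '0.0384 0.003 0.045 0 0.05; 0.0768 0.006 0.09 0 0.05; 0.0768 0.006 0.14 0 0.05; 0.0768 0.006 0.18 0 0.05; 0.0768 0.006 0.1955 0 0.04; 0.0768 0.006 0.1955 0 0.04; 0.0768 0.006 0.1955 0 0.0; 0.0768 0.006 0.1955 0 0.0; 0.0768 0.006 0.1955 0 0.0; 0.0768 0.006 0.1955 0 0.0' 50
```

```text
time_s: 2.52
position: [0.4773, -0.2806, 0.0594]
tcp_rot: [3.14, -0.002, 0.077]
contact_force: [-1.8, -2.0, 8.1]
grip_width: 0.018
gripper_force: 49.9
```

```bash
python3 -m creep '0 0 -0.01 0 0; 0 0 -0.03 0 0; 0 0 -0.07 0 0; 0 -0.03 -0.12 0 0; -0.01 -0.08 -0.17 0 0; -0.02 -0.13 -0.22 0 0; -0.033 -0.19 -0.24 0 0; -0.033 -0.25 -0.24 0 0; -0.033 -0.3 -0.24 0 0; -0.033 -0.3135 -0.24 0 0; -0.033 -0.3135 -0.24 0 0;-0.033 -0.3135 -0.24 0 0'
python3 - <<'E'
from h import *
cam,im=grab("wrist","w2.png"); np.savez("w2.npz",*cam); print(robot.state()["position"],robot.state()["tcp_rot"])
cv2.imwrite("pics/w2b.png",cv2.resize(im,(800,600),interpolation=cv2.INTER_CUBIC))
E
```

```text
time_s: 4.03
position: [0.4196, 0.0292, 0.298]
tcp_rot: [3.141, 0.0, 0.076]
contact_force: [0.6, -0.0, -0.8]
grip_width: 0.0176
gripper_force: 49.9
[0.41962153 0.02899262 0.29794816] [3.14124973e+00 4.73002994e-04 7.53416759e-02]
```

View pics/w2b.png

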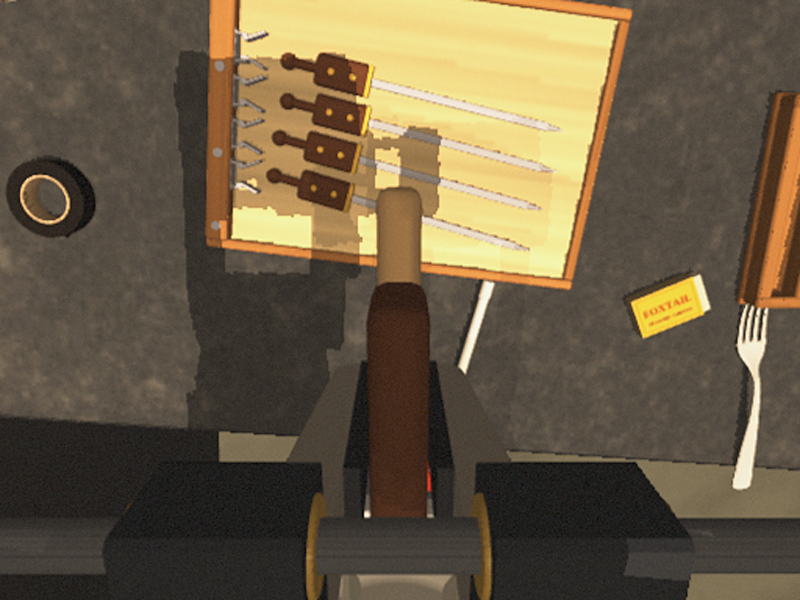

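The board is in clear view, with the comb in hand below it. In the 800x600 image the knobs are at (289,61), (287,101), (279,138) and (274,177), and the tips at (558,128), (552,170), (540,208) and (527,247). The board's right corners are at (632,12) and (570,289).

```bash
cat > meas.py <<'E'
from h import *
def board_frame(cam,im):
    hsv=cv2.cvtColor(im,cv2.COLOR_BGR2HSV); m=(hsv[...,0]<32)&(hsv[...,1]>100)&(hsv[...,2]>70)
    m[:,:130]=0; m[:,410:]=0; m[190:]=0
    n,lab,st,_=cv2.connectedComponentsWithStats(m.astype(np.uint8)); m=lab==1+np.argmax(st[1:,4])
    rt=[(np.where(m[r])[0].max()+.5,r) for r in range(15,175,3)]
    bt=[(c,np.where(m[:,c])[0].max()+.5) for c in list(range(150,230,3))+list(range(285,355,3))]
    W=lambda p:cast(cam,p,.020)[:,:2].astype(np.float32)
    def ln(p):
        l=cv2.fitLine(W(p),cv2.DIST_HUBER,0,.0005,.0005).ravel(); return l[:2],l[2:]
    (dr,pr),(db,pb)=ln(rt),ln(bt)
    if db[1]>0: db=-db       # board x ~ -y world
    if dr[0]<0: dr=-dr       # board y ~ +x world
    print("angles x",np.arctan2(db[1],db[0]),"y+(-90)",np.arctan2(dr[1],dr[0])-np.pi/2)
    A=np.c_[db,-dr]; s=np.linalg.solve(A,pr-pb); cor=pb+db*s[0]
    print("corner",cor, "px",proj(cam,[[*cor,.02]])*1.5625)
    th=np.arctan2(db[1],db[0]); ex=np.array([np.cos(th),np.sin(th)]); ey=np.array([-ex[1],ex[0]])
    return cor-ex*.150+ey*.105,ex,ey,th
E
python3 - <<'E'
from meas import *
z=np.load("w2.npz"); cam=[z[k] for k in z.files]; im=cv2.imread("pics/w2.png")
o,ex,ey,th=board_frame(cam,im); print("origin",o,th)
B=lambda px,h:(lambda w:np.c_[(w-o)@ex,(w-o)@ey]*1000)(cast(cam,np.array(px)/1.5625-.2,h)[:,:2])
print("knobs",B([(289,61),(287,101),(279,138),(274,177)],.020).round(1).tolist())
print("tips",B([(558,128),(552,170),(540,208),(527,247)],.0165).round(1).tolist())
print("shoulder mid",B([(372,80),(369,118),(358,156),(351,195)],.022).round(1).tolist())
print("rail face bot/top, tr corner",B([(233,207),(239,10),(632,12)],.030).round(1).tolist(),B([(632,12)],.02))
np.savez("board.npz",o=o,th=th)
E
```

```text
angles x -1.6183205 y+(-90) -1.6161493
corner [ 0.39476684 -0.11415713] px [[570.32334931 290.03248266]]
origin [0.50677425 0.03068537] -1.6183205
knobs [[-91.7, 40.3], [-91.4, 12.7], [-95.7, -14.4], [-97.9, -43.9]]
tips [[114.2, 18.9], [116.0, -12.2], [112.6, -42.2], [108.3, -74.4]]
shoulder mid [[-29.9, 34.8], [-29.2, 8.2], [-34.6, -20.1], [-37.1, -50.0]]
rail face bot/top, tr corner [[-125.8, -69.4], [-126.4, 67.7], [145.7, 100.0]] [[149.32829244 102.53976976]]
```

```bash
python3 -m creep '0.02 0.002 0.04 0.06 0; 0.05 0.005 0.09 0.122 0; 0.0765 0.0075 0.14 0.122 0; 0.0765 0.0075 0.18 0.122 0; 0.0765 0.0075 0.198 0.122 0; 0.0765 0.0075 0.198 0.122 0; 0.0765 0.0075 0.198 0.122 0'
python3 - <<'E'
from meas import *
cam,im=grab("wrist","w3.png"); np.savez("w3.npz",*cam)
a,b=grab("scene","s3.png"); cv2.imwrite("pics/w3b.png",cv2.resize(im,(800,600),interpolation=cv2.INTER_CUBIC))
z=np.load("w2.npz"); c2=[z[k] for k in z.files]
for O in([.5054,.0288],[.5068,.0307],[.506,.0298]):
    th=-1.6175; ex=np.array([np.cos(th),np.sin(th)]); ey=np.array([-ex[1],ex[0]]); w=lambda x,y,h:[*(np.array(O)+ex*x+ey*y),h]
    print(O,"rail face/clips px w2:",(proj(c2,[w(-.124,.045,.02),w(-.124,-.045,.02),w(-.13,-.045,.03),w(.15,-.105,.02),w(.15,.105,.02)])*1.5625+.3).round(1).tolist())
E
```

```text
time_s: 4.95
position: [0.497, 0.0278, 0.1007]
tcp_rot: [-3.142, -0.001, -0.046]
contact_force: [0.1, 0.9, -1.1]
grip_width: 0.0177
gripper_force: 49.9
[0.5054, 0.0288] rail face/clips px w2: [[247.5, 50.6], [242.7, 176.4], [231.1, 176.2], [572.7, 292.0], [635.9, 10.5]]
[0.5068, 0.0307] rail face/clips px w2: [[244.9, 48.3], [240.2, 174.3], [228.5, 174.1], [570.7, 290.2], [633.7, 8.1]]
[0.506, 0.0298] rail face/clips px w2: [[246.2, 49.6], [241.4, 175.5], [229.7, 175.3], [571.7, 291.2], [634.7, 9.4]]
```

View pics/w3b.png

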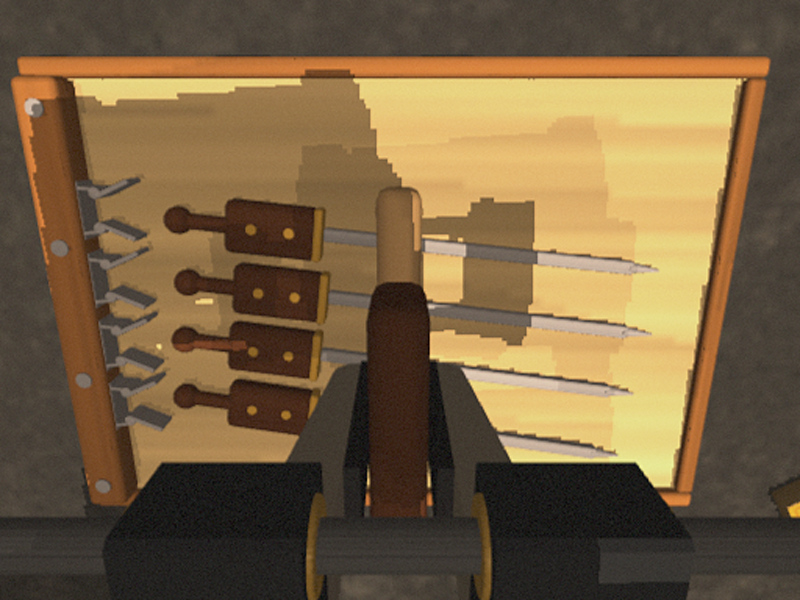

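```bash
python3 - <<'E'
import cv2
a=cv2.imread("pics/w2.png")[10:135,125:235]; cv2.imwrite("pics/w2c.png",cv2.resize(a,None,fx=4.8,fy=4.8,interpolation=cv2.INTER_CUBIC))
E
```

```text
(no output)
```

View pics/w2c.png

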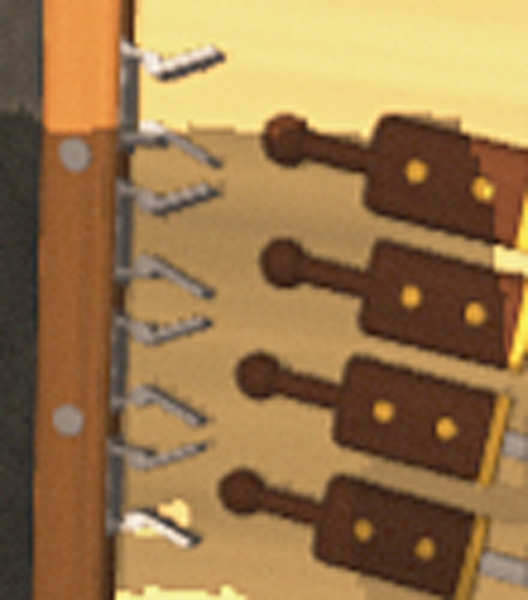

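The crop shows the clip bend midpoints at about (157,101), (150,234), (145,361) and (135,488). The hover view shows the comb end at (400,195) above the blades, with the knobs at (177,219), (187,282), (184,339) and (186,396).

```bash
python3 - <<'E'
from meas import *
L=lambda f:(lambda z:[z[k] for k in z.files])(np.load(f))
c2,c3=L("w2.npz"),L("w3.npz")
O=np.array([.506,.0298]); th=-1.6175; ex=np.array([np.cos(th),np.sin(th)]); ey=np.array([-ex[1],ex[0]])
B=lambda w:(np.c_[(w[:,:2]-O)@ex,(w[:,:2]-O)@ey]*1000).round(1).tolist()
q=lambda p:np.array(p,float)/4.8+[124.6,9.6]
print("w2 clips(-123)",B(cast(c2,q([(157,101),(150,234),(145,361),(135,488)]),.026)))
print("w2 knobs",B(cast(c2,q([(287,140),(284,262),(259,375),(240,491)]),.020)))
r=lambda p:np.array(p,float)/1.5625-.2
print("w3 knobs",B(cast(c3,r([(177,219),(187,282),(184,339),(186,396)]),.020)))
print("w3 tips",B(cast(c3,r([(657,269),(650,333),(632,393),(615,454)]),.0165)))
print("w3 blade@",B(cast(c3,r([(440,246),(440,307),(335,355),(350,360),(510,436)]),.019)))
print("w3 should",B(cast(c3,r([(322,234),(325,296),(318,351)]),.024)))
print("w3 rim corners TR,BR",B(cast(c3,r([(770,60),(690,505)]),.02)))
print("comb end px",B(cast(c3,r([(400,188)]),.1007-.0534+.030)),"tcp",B(robot.state()["position"][None]))
E
```

```text
w2 clips(-123) [[-122.4, 45.2], [-122.9, 15.9], [-122.9, -13.2], [-124.2, -43.7]]
w2 knobs [[-93.0, 41.2], [-92.0, 13.8], [-96.5, -13.1], [-99.6, -41.7]]
w3 knobs [[-93.3, 41.5], [-92.1, 13.6], [-96.5, -13.3], [-98.9, -42.0]]
w3 tips [[117.1, 18.8], [118.0, -11.6], [113.5, -42.1], [109.2, -75.3]]
w3 blade@ [[19.8, 29.6], [20.4, 1.8], [-27.8, -21.5], [-20.9, -24.0], [55.9, -63.8]]
w3 should [[-30.8, 35.7], [-30.6, 8.3], [-34.8, -17.6]]
w3 rim corners TR,BR [[148.3, 104.1], [148.8, -102.4]]
comb end px [[2.3, 59.2]] tcp [[2.0, -8.7]]
```

```bash
python3 -m creep '-0.002 0 0.01 0 0; -0.002 0 0.02 0 0; -0.002 0 0.024 0 0; -0.002 0 0.026 0 0; -0.002 0 0.0275 0 0; -0.002 0 0.0275 0 0'; python3 -m creep '0 0 0.0015 0 0; 0 0 0.003 0 0; 0 0 0.004 0 0; 0 0 0.004 0 0'
```

```text
time_s: 5.8
position: [0.4945, 0.0287, 0.0726]
tcp_rot: [-3.142, -0.0, -0.045]
contact_force: [-0.5, 0.3, -1.4]
grip_width: 0.0176
gripper_force: 49.9
time_s: 6.3
position: [0.4943, 0.0287, 0.0685]
tcp_rot: [3.142, 0.0, -0.045]
contact_force: [0.7, -0.1, -1.0]
grip_width: 0.0178
gripper_force: 49.9
```

```bash
python3 -m creep '0.002 0 0 0 0; 0.004 0 0 0 0; 0.006 0 0 0 0; 0.008 0 0 0 0; 0.010 0 0 0 0; 0.012 0 0 0 0; 0.0135 0 0 0 0; 0.015 0 0 0 0; 0.0165 0 0 0 0; 0.0165 0 0 0 0; 0.0135 0 0 0 0; 0.0135 0 0 0 0'
python3 - <<'E'
from meas import *
cam,im=grab("wrist","w4.png"); np.savez("w4.npz",*cam)
cv2.imwrite("pics/w4b.png",cv2.resize(im,(800,600),interpolation=cv2.INTER_CUBIC))
E
```

```text
time_s: 7.8
position: [0.5079, 0.0281, 0.0687]
tcp_rot: [-3.142, -0.001, -0.045]
contact_force: [0.4, 0.5, -1.0]
grip_width: 0.0173
gripper_force: 49.9
```

View pics/w4b.png

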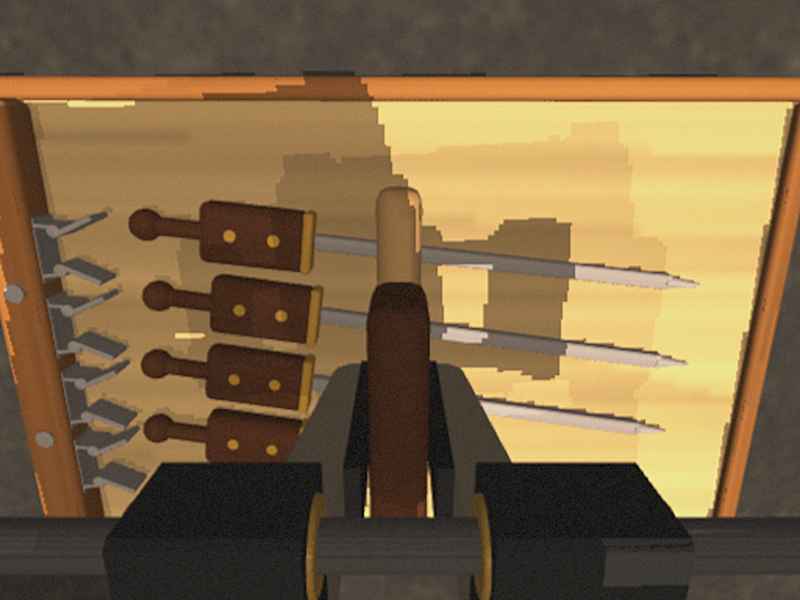

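The blades have shifted upward with the comb. The knobs are now at (144,223), (157,295), (157,363) and (158,428), and the visible tips at (697,284), (686,363) and (664,430).

```bash
cat >> meas.py <<'E'
O=np.array([.506,.0298]); th=-1.6175; ex=np.array([np.cos(th),np.sin(th)]); ey=np.array([-ex[1],ex[0]])
B=lambda w:(np.c_[(w[:,:2]-O)@ex,(w[:,:2]-O)@ey]*1000).round(1).tolist()
r=lambda p:np.array(p,float)/1.5625-.2
E
python3 - <<'E'
from meas import *
z=np.load("w4.npz"); c=[z[k] for k in z.files]
print("knobs",B(cast(c,r([(144,223),(157,295),(157,363),(158,428)]),.020)))
print("tips",B(cast(c,r([(697,284),(686,363),(664,430)]),.0165)))
print("should",B(cast(c,r([(309,241),(316,317),(307,384)]),.024)))
print("clips",B(cast(c,r([(54,251),(67,321),(76,391),(83,459)]),.026)))
print("comb end",B(cast(c,r([(400,188)]),.0687-.0534+.030)),B(robot.state()["position"][None]))
E
```

```text
knobs [[-93.3, 55.1], [-92.0, 27.4], [-95.6, -0.8], [-99.0, -30.0]]
tips [[116.9, 31.2], [117.7, -2.0], [113.2, -32.6]]
should [[-31.8, 49.2], [-30.5, 19.9], [-35.3, -8.0]]
clips [[-124.7, 45.8], [-124.7, 18.8], [-126.2, -10.3], [-128.6, -41.0]]
comb end [[1.4, 70.0]] [[1.6, 2.1]]
```

```bash
python3 -m creep '-0.0025 0.008 0 0 0; -0.0037 0.017 0 0 0; -0.005 0.025 0 0 0; -0.0065 0.034 0 0 0; -0.0075 0.042 0 0 0; -0.009 0.051 0 0 0; -0.0105 0.059 0 0 0; -0.012 0.068 0 0 0; -0.013 0.076 0 0 0; -0.013 0.083 0 0 0; -0.013 0.083 0 0 0'; python3 -m creep '0.002 0 0 0 0; 0.004 0 0 0 0; 0.006 0 0 0 0; 0.008 0 0 0 0; 0.010 0 0 0 0; 0.012 0 0 0 0; 0.014 0 0 0 0; 0.016 0 0 0 0; 0.018 0 0 0 0; 0.02 0 0 0 0; 0.02 0 0 0 0'
python3 - <<'E'
from meas import *
cam,im=grab("wrist","w5.png"); np.savez("w5.npz",*cam)
cv2.imwrite("pics/w5b.png",cv2.resize(im,(800,600),interpolation=cv2.INTER_CUBIC))
print(B(robot.state()["position"][None]))
E
```

```text
time_s: 9.22
position: [0.4912, -0.0547, 0.0686]
tcp_rot: [3.142, -0.0, -0.046]
contact_force: [-0.4, 0.8, -1.2]
grip_width: 0.0176
gripper_force: 49.9
time_s: 10.6
position: [0.5114, -0.0552, 0.0686]
tcp_rot: [-3.142, -0.0, -0.045]
contact_force: [-0.3, 0.3, -1.5]
grip_width: 0.0176
gripper_force: 49.9
[[84.6, 9.4]]
```

View pics/w5b.png

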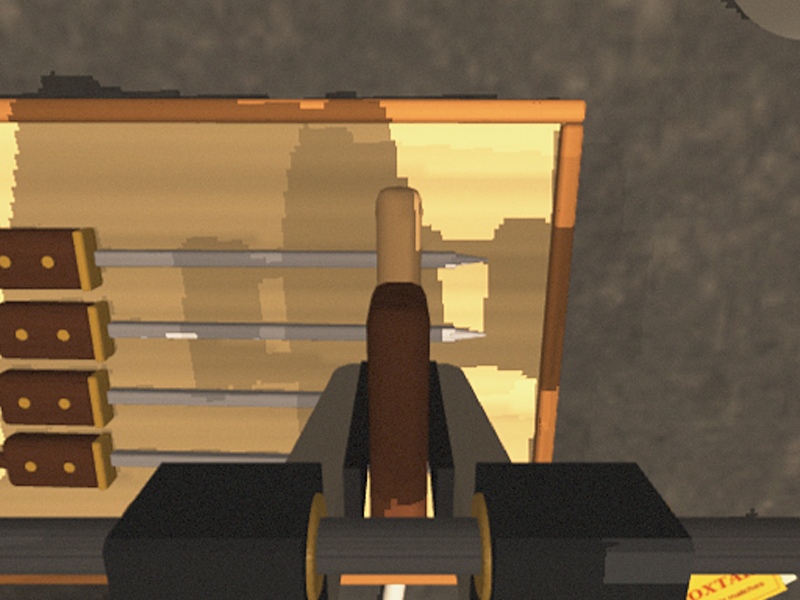

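All four blades now lie nearly parallel. The shoulders are at (93,258), (103,330), (102,397) and (105,459), and the first two tips at (485,262) and (485,336).

```bash
python3 - <<'E'
from meas import *
z=np.load("w5.npz"); c=[z[k] for k in z.files]
print("should",B(cast(c,r([(93,258),(103,330),(102,397),(105,459)]),.024)))
print("blade near sh",B(cast(c,r([(115,258),(115,330),(120,397),(120,458)]),.019)))
print("blade far",B(cast(c,r([(370,259),(360,331),(300,400),(285,460)]),.019)))
print("tips",B(cast(c,r([(485,262),(485,336)]),.0165)))
print("rim corner TR",B(cast(c,r([(586,101)]),.02)))
E
```

```text
should [[-29.0, 50.2], [-29.7, 22.0], [-34.6, -6.4], [-37.8, -34.8]]
blade near sh [[-23.5, 49.1], [-27.9, 20.2], [-30.2, -8.9], [-34.4, -37.5]]
blade far [[73.1, 48.9], [68.8, 19.9], [43.5, -10.1], [35.7, -38.3]]
tips [[117.1, 47.2], [118.6, 17.0]]
rim corner TR [[148.9, 105.0]]
```

```bash
python3 -m creep '-0.0035 0 0 0 0; -0.0035 -0.01 0 0 0; -0.0035 -0.02 0 0 0; -0.0035 -0.03 0 0 0; -0.0035 -0.04 0 0 0; -0.0035 -0.05 0 0 0; -0.0035 -0.06 0 0 0; -0.0035 -0.07 0 0 0; -0.0035 -0.08 0 0 0; -0.0035 -0.083 0 0 0; -0.0035 -0.083 0 0 0'; python3 -m creep '-0.0015 0 0 0 0; -0.003 0 0 0 0; -0.0045 0 0 0 0; -0.006 0 0 0 0; -0.0078 0 0 0 0; -0.0078 0 0 0 0; -0.006 0 0 0 0;  -0.0038 0 0 0 0; -0.0038 0 0 0 0'
python3 - <<'E'
from meas import *
cam,im=grab("wrist","w6.png"); np.savez("w6.npz",*cam)
print(B(robot.state()["position"][None]))
hsv=cv2.cvtColor(im,cv2.COLOR_BGR2HSV); H,S,V=[hsv[...,i].astype(int) for i in range(3)]
# dark-brown handle+knob blobs in the left part of the picture
m=((V<95)&(S>90)&(H<14)); m[:, :60]=0; m[:,205:]=0; m[296:]=0
n,lab,st,ce=cv2.connectedComponentsWithStats(m.astype(np.uint8))
for i in range(1,n):
    if st[i,4]<200: continue
    ys,xs=np.where(lab==i); x0=xs.min(); k=xs<x0+15; 
    print("blob",st[i].tolist(),"knob",B(cast(cam,[[x0+8,ys[k].mean()]],.02)),"handle",B(cast(cam,[[xs[xs>x0+50].mean(),ys[xs>x0+50].mean()]],.022)))
E
```

```text
time_s: 12.02
position: [0.5114, 0.0281, 0.0686]
tcp_rot: [3.142, 0.0, -0.045]
contact_force: [0.2, -0.6, -1.7]
grip_width: 0.0177
gripper_force: 49.9
time_s: 13.15
position: [0.5076, 0.0281, 0.0685]
tcp_rot: [-3.142, 0.0, -0.045]
contact_force: [0.1, -0.5, -2.0]
grip_width: 0.0179
gripper_force: 49.9
[[1.7, 1.6]]
blob [82, 138, 110, 39, 2811] knob [[-95.5, 46.2]] handle [[-52.9, 46.9]]
blob [90, 187, 106, 37, 2506] knob [[-94.6, 16.8]] handle [[-51.5, 17.7]]
blob [89, 231, 102, 36, 2312] knob [[-99.1, -12.3]] handle [[-55.6, -11.5]]
blob [90, 272, 98, 24, 1578] knob [[-102.2, -41.1]] handle [[-58.3, -36.1]]
```

```bash
python3 -m creep '0.0003 -0.008 0 0 0; 0.0003 -0.016 0 0 0; 0.0003 -0.020 0 0 0; 0.0003 -0.023 0 0 0; 0.0003 -0.026 0 0 0; 0.0003 -0.029 0 0 0; 0.0003 -0.032 0 0 0; 0.0003 -0.034 0 0 0; 0.0003 -0.036 0 0 0; 0.0003 -0.038 0 0 0; 0.0003 -0.04 0 0 0; 0.0003 -0.04 0 0 0'
python3 - <<'E'
from meas import *
cam,im=grab("wrist","w7.png"); np.savez("w7.npz",*cam)
print(B(robot.state()["position"][None]))
hsv=cv2.cvtColor(im,cv2.COLOR_BGR2HSV); H,S,V=[hsv[...,i].astype(int) for i in range(3)]
m=((V<95)&(S>90)&(H<14)); m[:,235:]=0; m[296:]=0
n,lab,st,ce=cv2.connectedComponentsWithStats(m.astype(np.uint8))
for i in range(1,n):
    if st[i,4]<200: continue
    ys,xs=np.where(lab==i); x0=xs.min(); k=xs<x0+15; 
    print("blob",st[i].tolist(),"knob",B(cast(cam,[[x0+8,ys[k].mean()]],.02)),"handle",B(cast(cam,[[xs[xs>x0+50].mean(),ys[xs>x0+50].mean()]],.022)))
E
```

```text
time_s: 14.7
position: [0.5097, 0.0682, 0.0686]
tcp_rot: [-3.141, -0.0, -0.045]
contact_force: [-1.3, 0.0, -1.2]
grip_width: 0.0174
gripper_force: 49.9
[[-38.5, 1.9]]
blob [80, 63, 19, 77, 449] knob [[-132.3, 79.6]] handle [[nan, nan]]
blob [128, 138, 107, 42, 2748] knob [[-109.1, 43.9]] handle [[-67.2, 46.1]]
blob [133, 188, 102, 38, 2422] knob [[-108.9, 14.1]] handle [[-66.9, 16.9]]
blob [137, 233, 83, 35, 1371] knob [[-109.0, -14.2]] handle [[-74.9, -10.0]]
blob [141, 274, 53, 22, 547] knob [[-108.9, -41.6]] handle [[-79.4, -29.3]]<stdin>:10: RuntimeWarning: Mean of empty slice.
  ret = ret.dtype.type(ret / rcount)
```

```bash
python3 -m creep '0 -0.001 0 0 0; 0 -0.002 0 0 0; 0 -0.003 0 0 0; 0 -0.004 0 0 0; 0 -0.005 0 0 0; 0 -0.006 0 0 0; 0 -0.007 0 0 0; 0 -0.008 0 0 0;0 -0.008 0 0 0'; python3 -m creep '0 -0.001 0 0 0; 0 -0.002 0 0 0; 0 -0.003 0 0 0;0 -0.003 0 0 0'
python3 -c "
from meas import *
s=robot.state();print(B(s['position'][None]),s['tcp_rot'],s['ft_torque'])"
```

```text
time_s: 15.88
position: [0.5102, 0.0761, 0.0686]
tcp_rot: [-3.142, -0.0, -0.045]
contact_force: [0.4, -2.3, -1.8]
grip_width: 0.0176
gripper_force: 49.9
time_s: 16.38
position: [0.5104, 0.0791, 0.0686]
tcp_rot: [-3.142, -0.0, -0.045]
contact_force: [1.1, -4.0, -2.0]
grip_width: 0.0179
gripper_force: 49.9
[[-49.4, 2.1]] [-3.14156188e+00 -4.30146081e-04 -4.50714731e-02] [-0.72910603 -0.3070067  -0.09956125]
```

```bash
python3 -m creep '0 -0.0005 0 0 0; 0 -0.001 0 0 0; 0 -0.0015 0 0 0;0 -0.002 0 0 0; 0 -0.002 0 0 0'; python3 -m creep '0 -0.0005 0 0 0; 0 -0.001 0 0 0;0 -0.001 0 0 0'; python3 -c "
from meas import *
s=robot.state();print(B(s['position'][None]),s['tcp_rot'],s['ft_torque'])"
```

```text
time_s: 17.0
position: [0.5104, 0.0801, 0.0686]
tcp_rot: [3.14, -0.0, -0.044]
contact_force: [2.0, -9.7, -0.3]
grip_width: 0.0177
gripper_force: 49.9
time_s: 17.38
position: [0.5104, 0.0805, 0.0686]
tcp_rot: [3.139, -0.0, -0.044]
contact_force: [2.3, -13.8, -0.8]
grip_width: 0.018
gripper_force: 49.9
[[-50.9, 2.0]] [ 3.13924050e+00 -8.75464561e-05 -4.41265293e-02] [-2.96851086 -0.45071175 -0.12132347]
```

```bash
python3 -m creep '0 -0.0005 0 0 0; 0 -0.001 0 0 0;0 -0.001 0 0 0'; python3 - <<'E'
from meas import *
cam,im=grab("wrist","w8.png"); s=robot.state();print(B(s['position'][None]),s['tcp_rot'],s['ft_torque'])
hsv=cv2.cvtColor(im,cv2.COLOR_BGR2HSV); H,S,V=[hsv[...,i].astype(int) for i in range(3)]
m=((V<95)&(S>90)&(H<14)); m[:,235:]=0; m[296:]=0
n,lab,st,ce=cv2.connectedComponentsWithStats(m.astype(np.uint8))
for i in range(1,n):
    if st[i,4]<150: continue
    ys,xs=np.where(lab==i); print(st[i].tolist(),B(cast(cam,[[xs.min(),ys[xs<xs.min()+8].mean()],[xs.max(),ys.mean()]],.02)))
E
```

```text
time_s: 17.75
position: [0.5103, 0.081, 0.0686]
tcp_rot: [3.138, 0.0, -0.044]
contact_force: [1.9, -18.3, 1.0]
grip_width: 0.0179
gripper_force: 49.9
[[-51.3, 2.0]] [ 3.13842472e+00  7.44620116e-05 -4.37882677e-02] [-3.70729496 -0.45386799 -0.15442872]
[102, 63, 19, 76, 411] [[-135.8, 90.3], [-127.2, 78.5]]
[129, 138, 106, 39, 2713] [[-125.5, 46.0], [-64.1, 46.7]]
[134, 187, 101, 38, 2405] [[-125.6, 15.4], [-64.6, 16.8]]
[139, 232, 82, 36, 1295] [[-125.5, -15.5], [-73.9, -12.5]]
[143, 274, 50, 22, 393] [[-125.6, -44.2], [-93.1, -41.2]]
```

```bash
python3 -m creep '0 -0.0005 0 0 0; 0 -0.001 0 0 0;0 -0.001 0 0 0'; python3 -m creep '0 -0.0005 0 0 0;0 -0.0005 0 0 0'; python3 -c "
from meas import *
s=robot.state();print(B(s['position'][None]),s['tcp_rot'],s['ft_torque'])"
```

```text
time_s: 18.18
position: [0.5103, 0.0815, 0.0686]
tcp_rot: [3.138, 0.0, -0.043]
contact_force: [2.8, -20.3, 0.9]
grip_width: 0.0178
gripper_force: 50.0
time_s: 18.42
position: [0.5103, 0.0818, 0.0686]
tcp_rot: [3.137, 0.0, -0.043]
contact_force: [3.2, -21.9, 0.8]
grip_width: 0.0179
gripper_force: 50.0
[[-52.1, 1.9]] [ 3.13727879e+00  2.34481036e-04 -4.31566088e-02] [-4.72741896 -0.53462097 -0.11350167]
```

```bash
python3 -m creep '0 -0.0005 0 0.001 0; 0 -0.0005 0 0.002 0'; python3 -m creep '0 -0.0005 0 0 0;0 -0.0005 0 0 0';  python3 -c "
from meas import *
s=robot.state();print(B(s['position'][None]),s['tcp_rot'],s['ft_torque'])"
```

```text
time_s: 18.68
position: [0.5104, 0.082, 0.0686]
tcp_rot: [3.137, 0.0, -0.045]
contact_force: [2.7, -23.8, 0.9]
grip_width: 0.0176
gripper_force: 50.0
time_s: 18.92
position: [0.5104, 0.0824, 0.0687]
tcp_rot: [3.137, 0.0, -0.045]
contact_force: [2.6, -24.7, 1.7]
grip_width: 0.018
gripper_force: 50.0
[[-52.7, 1.9]] [ 3.13663160e+00  2.76735525e-04 -4.48766257e-02] [-5.25567253 -0.5508828  -0.16471003]
```

```bash
python3 -m creep '0 -0.0005 0 0 0; 0 -0.0005 0 0 0' 60; python3 -m creep '0 -0.0005 0 0 0;0 -0.0005 0 0 0';  python3 -c "
from meas import *
s=robot.state();print(B(s['position'][None]),s['tcp_rot'],s['ft_torque'])"
```

```text
time_s: 19.18
position: [0.5104, 0.0828, 0.0686]
tcp_rot: [3.137, 0.0, -0.045]
contact_force: [3.1, -25.1, 1.1]
grip_width: 0.0177
gripper_force: 60.0
time_s: 19.42
position: [0.5104, 0.0831, 0.0686]
tcp_rot: [3.136, 0.0, -0.045]
contact_force: [3.3, -27.7, 1.0]
grip_width: 0.0183
gripper_force: 60.0
[[-53.4, 2.0]] [ 3.13624238e+00  2.51013831e-04 -4.48118040e-02] [-5.68142448 -0.58623823 -0.24489967]
```

```bash
python3 -m creep '0 -0.0004 0 0 0; 0 -0.0004 0 0 0'; python3 -c "
from meas import *
s=robot.state();print(B(s['position'][None]),s['tcp_rot'],s['ft_torque'],s['contact_force'])
cam,im=grab('wrist','w9.png')
hsv=cv2.cvtColor(im,cv2.COLOR_BGR2HSV); H,S,V=[hsv[...,i].astype(int) for i in range(3)]
m=((V<95)&(S>90)&(H<14)); m[:,235:]=0; m[296:]=0
n,lab,st,ce=cv2.connectedComponentsWithStats(m.astype(np.uint8))
for i in range(1,n):
    if st[i,4]<150: continue
    ys,xs=np.where(lab==i); print(st[i].tolist(),B(cast(cam,[[xs.min(),ys[xs<xs.min()+8].mean()],[xs.max(),ys.mean()]],.02)))
"
```

```text
time_s: 19.68
position: [0.5105, 0.0835, 0.0686]
tcp_rot: [3.136, 0.0, -0.045]
contact_force: [4.0, -25.5, 1.9]
grip_width: 0.0175
gripper_force: 60.0
[[-53.9, 2.0]] [ 3.13634972e+00  2.15562957e-04 -4.49350945e-02] [-5.65617774 -0.56433616 -0.21874991] [  3.99306711 -25.51238846   1.88961869]
[105, 63, 19, 77, 375] [[-136.0, 93.5], [-127.9, 78.2]]
[129, 137, 106, 40, 2683] [[-127.9, 45.8], [-66.5, 46.6]]
[134, 187, 101, 37, 2379] [[-128.0, 15.2], [-67.0, 16.9]]
[139, 232, 82, 36, 1281] [[-127.9, -15.6], [-76.3, -12.5]]
[143, 275, 50, 21, 383] [[-128.0, -44.2], [-95.5, -41.2]]
```

```bash
python3 -m creep '0 -0.0003 0 0 0; 0 -0.0003 0 0 0'; python3 -m creep '0 -0.0003 0 0 0; 0 -0.0003 0 0 0';  python3 -c "
from meas import *
s=robot.state();print(B(s['position'][None]),s['tcp_rot'],s['ft_torque'],s['contact_force'])"
```

```text
time_s: 19.98
position: [0.5105, 0.0839, 0.0686]
tcp_rot: [3.136, 0.0, -0.045]
contact_force: [3.0, -25.8, 2.4]
grip_width: 0.0179
gripper_force: 60.0
time_s: 20.23
position: [0.5106, 0.0844, 0.0686]
tcp_rot: [3.137, 0.0, -0.045]
contact_force: [2.5, -24.1, 1.7]
grip_width: 0.0176
gripper_force: 60.0
[[-54.7, 2.0]] [ 3.13682098e+00  9.70645339e-05 -4.51571348e-02] [-5.1424871  -0.59480925 -0.16783358] [  2.54521558 -24.1244669    1.70886673]
```

```bash
for i in 1; do :; done; python3 -m creep '0 -0.0003 0 0 0; 0 -0.0003 0 0 0'; python3 -m creep '0 -0.0003 0 0 0; 0 -0.0003 0 0 0';  python3 -c "
from meas import *
s=robot.state();print(B(s['position'][None]),s['tcp_rot'],s['ft_torque'],s['contact_force'])"
```

```text
time_s: 20.48
position: [0.5107, 0.0855, 0.0686]
tcp_rot: [3.138, -0.0, -0.046]
contact_force: [3.6, -18.4, -0.3]
grip_width: 0.0179
gripper_force: 59.9
time_s: 20.72
position: [0.5106, 0.0857, 0.0686]
tcp_rot: [3.138, -0.0, -0.045]
contact_force: [2.6, -19.6, 0.6]
grip_width: 0.0176
gripper_force: 59.9
[[-56.0, 2.0]] [ 3.13783889e+00 -2.32287309e-05 -4.54975853e-02] [-4.29259319 -0.54377858 -0.10863581] [  2.61511689 -19.56047273   0.55786001]
```

```bash
python3 -m creep '0 -0.0003 0 0 0; 0 -0.0003 0 0 0'; python3 -c "
from meas import *
s=robot.state();print(B(s['position'][None]),s['tcp_rot'],s['ft_torque'],s['contact_force'])
cam,im=grab('wrist','w10.png')
hsv=cv2.cvtColor(im,cv2.COLOR_BGR2HSV); H,S,V=[hsv[...,i].astype(int) for i in range(3)]
m=((V<95)&(S>90)&(H<14)); m[:,235:]=0; m[296:]=0
n,lab,st,ce=cv2.connectedComponentsWithStats(m.astype(np.uint8))
for i in range(1,n):
    if st[i,4]<150: continue
    ys,xs=np.where(lab==i); print(st[i].tolist(),B(cast(cam,[[xs.min(),ys[xs<xs.min()+8].mean()],[xs.max(),ys.mean()]],.02)))
"
```

```text
time_s: 20.98
position: [0.5107, 0.0858, 0.0687]
tcp_rot: [3.137, -0.0, -0.045]
contact_force: [2.6, -20.9, 1.2]
grip_width: 0.0177
gripper_force: 59.9
[[-56.1, 2.1]] [ 3.13745765e+00 -8.05262192e-05 -4.52574122e-02] [-4.56777948 -0.57243677 -0.17079891] [  2.62547249 -20.86558699   1.15456885]
[111, 63, 18, 77, 350] [[-135.5, 89.8], [-127.4, 78.7]]
[128, 138, 107, 40, 2708] [[-130.8, 45.7], [-68.8, 46.6]]
[134, 187, 101, 38, 2383] [[-130.4, 15.3], [-69.3, 16.8]]
[138, 232, 84, 36, 1300] [[-130.9, -15.2], [-78.0, -12.3]]
[143, 275, 50, 21, 374] [[-130.3, -43.7], [-97.9, -41.0]]
```

```bash
python3 -m creep '0 -0.0003 0 0 0; 0 -0.0003 0 0 0'; python3 -m creep '0 -0.0003 0 0 0; 0 -0.0003 0 0 0'; python3 -m creep '0 -0.0003 0 0 0; 0 -0.0003 0 0 0'; python3 -c "
from meas import *
s=robot.state();print(B(s['position'][None]),s['tcp_rot'],s['ft_torque'],s['contact_force'])"
```

```text
time_s: 21.28
position: [0.5106, 0.0859, 0.0686]
tcp_rot: [3.137, 0.0, -0.045]
contact_force: [3.0, -23.1, 1.5]
grip_width: 0.0178
gripper_force: 60.0
time_s: 21.52
position: [0.5106, 0.0859, 0.0686]
tcp_rot: [3.137, 0.0, -0.045]
contact_force: [3.1, -24.6, 0.7]
grip_width: 0.0177
gripper_force: 60.0
time_s: 21.78
position: [0.5106, 0.086, 0.0687]
tcp_rot: [3.136, 0.0, -0.045]
contact_force: [2.5, -25.3, 2.3]
grip_width: 0.0179
gripper_force: 60.0
[[-56.4, 2.0]] [ 3.13648152e+00  7.18573141e-05 -4.48312039e-02] [-5.48173698 -0.64772638 -0.16059322] [  2.45445977 -25.28335408   2.30408441]
```

```bash
python3 -m creep '0 0.002 0 0 0; 0 0.005 0 0 0; 0 0.012 0 0 0; 0 0.022 0 0 0; 0 0.034 0 0 0; 0 0.046 0 0 0; 0 0.058 0 0 0; 0 0.070 0 0 0; 0 0.082 0 0 0; 0 0.094 0 0 0; 0 0.106 0 0 0; 0 0.118 0 0 0'; python3 -m creep '0 0.01 0 0 0; 0 0.02 0 0 0; 0 0.02 0 0 0'
python3 - <<'E'
from meas import *
cam,im=grab("wrist","w11.png"); np.savez("w11.npz",*cam)
print(B(robot.state()["position"][None]))
K=proj(cam,[[*(O+ex*x+ey*y),.019] for x,y in((-.05,.046),(-.05,-.044),(.06,.046))]); print(K.round(0).tolist())
cv2.imwrite("pics/w11b.png",cv2.resize(im,(800,600),interpolation=cv2.INTER_CUBIC))
E
```

```text
time_s: 23.28
position: [0.5053, -0.0294, 0.0687]
tcp_rot: [-3.142, -0.0, -0.047]
contact_force: [0.5, 0.4, -0.8]
grip_width: 0.0174
gripper_force: 59.9
time_s: 23.65
position: [0.5038, -0.0492, 0.0685]
tcp_rot: [3.142, 0.001, -0.048]
contact_force: [-0.4, 0.1, -1.2]
grip_width: 0.0175
gripper_force: 59.9
[[78.6, 1.6]]
[[36.0, 158.0], [61.0, 292.0], [223.0, 157.0]]
```

```bash
python3 - <<'E'
from meas import *
z=np.load("w11.npz"); cam=[z[k] for k in z.files]; im=cv2.imread("pics/w11.png")
S=cv2.cvtColor(im,cv2.COLOR_BGR2HSV)[...,1].astype(int)
for y0 in(.046,.016,-.014,-.044):
    pts=[]
    for xx in np.arange(-.045,.055,.002):
        u,v=proj(cam,[[*(O+ex*xx+ey*y0),.019]])[0]; c=int(round(u)); v=int(round(v))
        if not(0<=c<512): continue
        rows=np.arange(max(v-14,0),min(v+15,296)); k=rows[S[rows,c]<85]
        if 1<=len(k)<=12: pts.append((c,k.mean()))
    if len(pts)>5:
        w=np.array(B(cast(cam,pts,.019))); l=cv2.fitLine(w.astype(np.float32),cv2.DIST_HUBER,0,.01,.01).ravel()
        print(y0,len(pts),"slope",l[1]/l[0],"at",l[2:],"y(0)",l[3]-l[1]/l[0]*l[2])
E
```

```text
0.046 50 slope 0.015631458 at [-11.03  48.25] y(0) 48.422417
0.016 50 slope 0.019810574 at [ 4.316    19.213999] y(0) 19.128496
-0.014 45 slope 0.023634782 at [ -0.6088889 -10.055555 ] y(0) -10.041164
-0.044 39 slope 0.026397005 at [ -6.14 -39.8 ] y(0) -39.63792
```

```bash
python3 -m creep '-0.0015 0 0 0 0; -0.003 0 0 0 0; -0.0045 0 0 0 0; -0.0045 0 0 0 0; -0.001 0 0 0 0; -0.001 0 0 0 0'
cat > bl.py <<'E'
from meas import *
def blades(f):
    cam,im=grab("wrist",f); S=cv2.cvtColor(im,cv2.COLOR_BGR2HSV)[...,1].astype(int)
    for y0 in(.047,.017,-.013,-.043):
        pts=[]
        for xx in np.arange(-.045,.055,.002):
            u,v=proj(cam,[[*(O+ex*xx+ey*y0),.019]])[0]; c=int(round(u)); v=int(round(v))
            if not(0<=c<512): continue
            rows=np.arange(max(v-14,0),min(v+15,296)); k=rows[S[rows,c]<85]
            if 1<=len(k)<=12: pts.append((c,k.mean()))
        if len(pts)>5:
            w=np.array(B(cast(cam,pts,.019))); l=cv2.fitLine(w.astype(np.float32),cv2.DIST_HUBER,0,.01,.01).ravel()
            print(y0,len(pts),"slope",(l[1]/l[0]).round(4),"y(0)",l[3]-l[1]/l[0]*l[2])
E
python3 -c "
from bl import *; blades('w12.png')"
```

```text
time_s: 24.45
position: [0.5033, -0.0484, 0.0685]
tcp_rot: [-3.141, 0.0, -0.047]
contact_force: [-0.7, -0.1, -0.6]
grip_width: 0.0175
gripper_force: 59.9
0.047 50 slope 0.0024 y(0) 46.592854
0.017 50 slope 0.0068 y(0) 16.95745
-0.013 45 slope 0.0 y(0) -12.7
-0.043 38 slope 0.0 y(0) -42.4
```

```bash
python3 -m creep '0 0 -0.006 0 0; 0 0 -0.02 0 0; 0 0 -0.05 0 0; -0.02 -0.03 -0.08 0 0; -0.04 -0.07 -0.1 0 0; -0.058 -0.1054 -0.1 0 0; -0.058 -0.1054 -0.1 0 0; -0.058 -0.1054 -0.1 0 0'
python3 - <<'E'
from meas import *
cam,im=grab("wrist","w13.png"); np.savez("w13.npz",*cam)
k=proj(cam,[[*(O+ex*x+ey*y),.02] for x,y in((-.15,.075),(-.15,-.075),(-.03,.075),(-.03,-.075))]); print(k.round(0).tolist())
a=np.maximum(k.min(0),0).astype(int); b=k.max(0).astype(int); c=im[a[1]:b[1],a[0]:b[0]]; f=min(800/c.shape[1],600/c.shape[0]); print(a,b,f)
cv2.imwrite("pics/w13c.png",cv2.resize(c,None,fx=f,fy=f,interpolation=cv2.INTER_CUBIC))
E
```

```text
time_s: 25.5
position: [0.4506, 0.0594, 0.1693]
tcp_rot: [3.142, -0.001, -0.046]
contact_force: [0.2, -0.8, -0.8]
grip_width: 0.0176
gripper_force: 59.9
[[101.0, 25.0], [122.0, 205.0], [252.0, 25.0], [252.0, 205.0]]
[100  25] [252 204] 3.35195530726257
```

View pics/w13c.png

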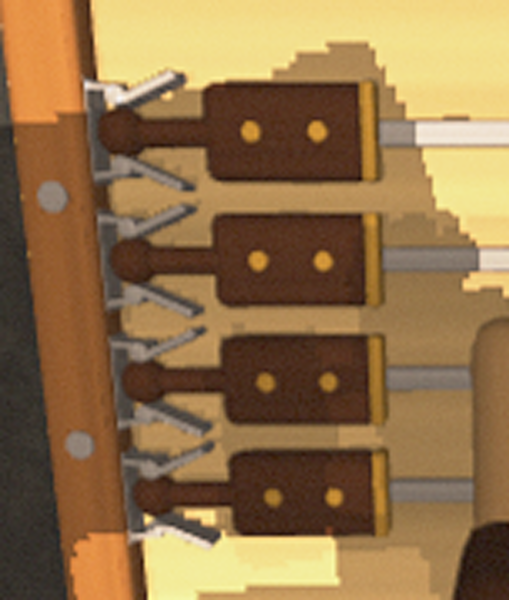

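The four knobs are in their clips with the blades parallel. The knob left edges are at (97,131), (110,259), (122,380) and (133,495). The foot of the rail runs from about (90,20) to (147,590).

```bash
python3 - <<'E'
from meas import *
z=np.load("w13.npz"); cam=[z[k] for k in z.files]
q=lambda p:np.array(p,float)/3.35196+[99.65,24.65]
print("knob left",B(cast(cam,q([(97,131),(110,259),(122,380),(133,495)]),.020)))
print("knob ctr",B(cast(cam,q([(121,131),(132,259),(142,380),(151,495)]),.020)))
print("shoulder",B(cast(cam,q([(382,131),(384,259),(386,380),(388,495)]),.022)))
print("rail foot",B(cast(cam,q([(91,30),(145,580)]),.014)))
print("rail top edge",B(cast(cam,q([(78,20),(132,580)]),.030)))
print("clip plates",B(cast(cam,q([(90,130),(103,258),(116,380),(127,495)]),.026)))
E
```

```text
knob left [[-130.8, 46.3], [-130.7, 16.2], [-130.7, -14.1], [-130.8, -44.5]]
knob ctr [[-125.0, 46.3], [-125.2, 16.2], [-125.5, -14.1], [-126.0, -44.5]]
shoulder [[-61.2, 46.2], [-61.7, 16.2], [-62.2, -13.8], [-62.7, -44.0]]
rail foot [[-131.9, 69.7], [-131.9, -70.1]]
rail top edge [[-129.2, 69.5], [-129.8, -65.1]]
clip plates [[-130.4, 46.1], [-130.4, 16.6], [-130.2, -13.3], [-130.3, -43.1]]
```

```bash
python3 -m creep '0.01 0.05 -0.02 -0.03 0; 0.02 0.1 -0.02 -0.06 0; 0.03 0.16 -0.02 -0.1 0; 0.0423 0.22 -0.02 -0.123 0; 0.0423 0.28 -0.02 -0.123 0; 0.0423 0.33 -0.02 -0.123 0; 0.0423 0.3384 -0.02 -0.123 0; 0.0423 0.3384 0.02 -0.123 0; 0.0423 0.3384 0.06 -0.123 0; 0.0423 0.3384 0.06 -0.123 0; 0.0423 0.3384 0.06 -0.123 0'
python3 - <<'E'
from h import *
s=robot.state(); p=s["position"]; print(p,s["tcp_rot"],totool(np.array([.4773,-.2806,.0594])-p))
cam,im=grab("wrist","w14.png")
E
```

```text
time_s: 26.92
position: [0.477, -0.2807, 0.1096]
tcp_rot: [3.141, -0.001, 0.076]
contact_force: [0.2, 0.2, -0.2]
grip_width: 0.0176
gripper_force: 59.9
[ 0.47702057 -0.28073393  0.10963849] [ 3.14119071e+00 -5.86662440e-04  7.58413635e-02] [ 0.00025931 -0.00013256  0.05023861]
```

```bash
python3 -m creep '0.0003 0 0.015 0 0; 0.0003 0 0.025 0 0; 0.0003 0 0.03 0 0; 0.0003 0 0.034 0 0; 0.0003 0 0.034 0 0'; python3 -m creep '0 0 0.004 0 0; 0 0 0.008 0 0; 0 0 0.012 0 0; 0 0 0.0145 0 0; 0 0 0.0155 0 0; 0 0 0.0155 0 0'
```

```text
time_s: 27.6
position: [0.4767, -0.2805, 0.0743]
tcp_rot: [-3.141, 0.0, 0.076]
contact_force: [-0.4, 0.1, -1.0]
grip_width: 0.0176
gripper_force: 59.9
time_s: 28.35
position: [0.4769, -0.2808, 0.0594]
tcp_rot: [3.141, -0.0, 0.076]
contact_force: [-1.8, -1.9, 4.6]
grip_width: 0.0178
gripper_force: 59.9
```

```bash
python3 -m creep '0 0 0 0 0.03; 0 0 0 0 0.05; 0 0 0 0 0.05; 0 0 0 0 0.05; 0 0 -0.02 0 0.05; 0 0 -0.05 0 0.05; 0 0 -0.1 0 0.05; -0.02 0 -0.15 0 0.05; -0.078 0 -0.19 0 0.05; -0.078 0 -0.195 0 0.05; -0.078 0 -0.195 0 0.05; -0.078 0 -0.195 0 0.05'
python3 - <<'E'
from h import *
cam,im=grab("wrist","w15.png"); a=cv2.imread("pics/w1.png"); b=im
for i,m in((1,a),(2,b)):
    hsv=cv2.cvtColor(m,cv2.COLOR_BGR2HSV).astype(int); H,S,V=hsv[...,0],hsv[...,1],hsv[...,2]
    k=((H>14)&(H<35)&(S<150)&(V>90)); k[:,:245]=0;k[:,280:]=0;k[170:]=0; ys,xs=np.where(k); print(i,"cream rows",ys.min(),ys.max(),"cols",xs.min(),xs.max(),xs.mean().round(1))
    g=((S>80)&(V<140)&(H<12)); g[:,:252]=0;g[:,274:]=0;g[150:]=0;g[:40]=0; ys,xs=np.where(g); print("grip",ys.min(),ys.max(),xs.mean().round(1),ys.mean().round(1))
print(robot.state()["position"],robot.state()["tcp_rot"],robot.state()["contact_force"])
E
```

```text
time_s: 29.85
position: [0.3995, -0.2861, 0.253]
tcp_rot: [-3.141, 0.001, 0.076]
contact_force: [-0.1, 0.5, -1.3]
grip_width: 0.0498
gripper_force: 0.0
1 cream rows 0 161 cols 250 277 261.5
grip 51 148 262.3 93.4
2 cream rows 1 168 cols 248 279 256.3
grip 52 138 258.4 93.7
[ 0.39940496 -0.28604127  0.2528396 ] [-3.14030886e+00  1.23327176e-03  7.62691860e-02] [ 0.01008834  0.86151387 -0.37177982]
```

```bash
python3 -c "
from bench import robot
print(robot.close_job())"
```

```text
the job is handed in; nothing more can be done
None
```

The job is handed in at about 30 s of the 67 s allowed, with all four knobs pushed against the rail, the blades parallel within about 0.01 rad, and the comb standing back in its slot; the judge's verdict was not returned.

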